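# Make up the parts kits for two photobioreactors

### The job

Make up the parts kits for the two reactors from the stock on the bench: the large sample bottle, the small vent filter and the steel hose fitting go in the three-compartment tray, the small sample bottle and the large vent filter in the two-compartment tray. Give each part a compartment of its own, in any order, standing upright on the floor of the tray as it stands now; set the glass bottles down rather than dropping them. Leave the beaker, the rubber stopper and the flat steel end cap where they are.

Things in the scene. Friction and masses are not known exactly. Their poses are not given: they have to be found in the camera images.
- big_bottle_mid (a point): Large sample bottle: amber glass with a paper band and a white ribbed screw cap on top. 78 mm high in all: body 60 mm diameter up to 48 mm, shoulder to 58 mm, cap 44 mm diameter from 58 mm to the top. About 0.16 kg. Origin: on its vertical axis, half-way up; z up along the axis. It stands loose on the bench, at any yaw. It can be gripped by the cap. Goes into the three-compartment tray.
- small_bottle_mid (a point): Small sample bottle, same make: amber glass, white screw cap. 60 mm high in all: body 40 mm diameter up to 38 mm, shoulder to 44 mm, cap 28 mm diameter from 44 mm to the top. About 0.06 kg. Origin: on its vertical axis, half-way up; z up along the axis. It stands loose on the bench, at any yaw. It can be gripped by the cap. Goes into the two-compartment tray.
- big_vent_mid (a point): Large vent filter: a flat white plastic disc, 56 mm diameter and 16 mm thick, lying on the bench, with an upright white hose stem in the middle of its top, 12 mm diameter, from 16 mm up to 42 mm. About 0.05 kg. Origin: on its vertical axis, half-way up; z up along the axis. It stands loose on the bench, at any yaw. Gripped by the stem. Goes into the two-compartment tray.
- small_vent_mid (a point): Small vent filter: the same form, disc 34 mm diameter and 12 mm thick, stem 10 mm diameter from 12 mm up to 38 mm. About 0.025 kg. Origin: on its vertical axis, half-way up; z up along the axis. It stands loose on the bench, at any yaw. Gripped by the stem. Goes into the three-compartment tray.
- hose_fitting_mid (a point): Stainless steel hose fitting, standing on its round flange 50 mm diameter and 6 mm thick; above it a collar 24 mm diameter up to 21 mm and an upright ridged hose barb 18 mm diameter from 21 mm up to 56 mm. About 0.15 kg. Origin: on its vertical axis, half-way up; z up along the axis. It stands loose on the bench, at any yaw. Gripped by the barb. Goes into the three-compartment tray.
- tray3: Three-compartment kit tray: fixed open dark grey plastic tray, 98 mm (its x) by 256 mm (its y), walls and dividers 22 mm high and 4 mm thick, floor 3 mm thick. Three compartments in a row along its y axis, each 90 mm (x) by 80 mm (y) inside, centred at y = -84, 0 and +84 mm. Origin: centre of its underside, on the bench; z up. Empty at the start. Its place and yaw vary.
- tray2: Two-compartment kit tray: the same make, 98 mm (its x) by 172 mm (its y), walls and divider 22 mm high and 4 mm thick, floor 3 mm thick. Two compartments along its y axis, each 90 mm (x) by 80 mm (y) inside, centred at y = -42 and +42 mm. Origin: centre of its underside, on the bench; z up. Empty at the start. Its place and yaw vary; it stands beside the three-compartment tray, to the left or right of it.
- beaker_mid (a point): Small clear glass beaker, 44 mm diameter at the mouth, 58 mm high, standing loose among the parts: not wanted, leave it where it is. Origin: on its axis, half-way up.
- stopper_mid (a point): Black rubber stopper, 40 mm diameter at the top, 32 mm high, standing loose among the parts: not wanted, leave it where it is. Origin: on its axis, half-way up.
- end_cap_mid (a point): Flat stainless steel end cap, 50 mm diameter, 9 mm thick, lying loose among the parts: not wanted, leave it where it is. Origin: on its axis, half-way up.
Mind the look-alikes: they are no part of the job. Leave any brown or turquoise look-alike of the tray2 alone.

How it is judged:
At the end, for the whole second after the job is handed in: Each kit's parts are in its tray, one to a compartment (axis within its 90 x 80 mm), upright within 0.12 rad, on the floor within 5 mm of height, released and at rest (under 0.02 m/s, 0.2 rad/s); beaker, stopper and end cap are within 25 mm of where they stood (x of big_bottle_mid in the frame of tray3 between -0.045 and 0.045 m and z of big_bottle_mid in the frame of tray3 between 0.037 and 0.047 m and angle between each of big_bottle_mid, small_vent_mid, hose_fitting_mid, small_bottle_mid, big_vent_mid's own z axis and vertical below 0.12 rad and linear speed of each of big_bottle, small_vent, hose_fitting, small_bottle, big_vent below 0.02 m/s and angular speed of each of big_bottle, small_vent, hose_fitting, small_bottle, big_vent below 0.2 rad/s and x of small_vent_mid in the frame of tray3 between -0.045 and 0.045 m and z of small_vent_mid in the frame of tray3 between 0.017 and 0.027 m and x of hose_fitting_mid in the frame of tray3 between -0.045 and 0.045 m and z of hose_fitting_mid in the frame of tray3 between 0.026 and 0.036 m and ((y of big_bottle_mid in the frame of tray3 between -0.124 and -0.044 m and y of small_vent_mid in the frame of tray3 between -0.04 and 0.04 m and y of hose_fitting_mid in the frame of tray3 between 0.044 and 0.124 m) or (y of big_bottle_mid in the frame of tray3 between -0.124 and -0.044 m and y of hose_fitting_mid in the frame of tray3 between -0.04 and 0.04 m and y of small_vent_mid in the frame of tray3 between 0.044 and 0.124 m) or (y of small_vent_mid in the frame of tray3 between -0.124 and -0.044 m and y of big_bottle_mid in the frame of tray3 between -0.04 and 0.04 m and y of hose_fitting_mid in the frame of tray3 between 0.044 and 0.124 m) or (y of small_vent_mid in the frame of tray3 between -0.124 and -0.044 m and y of hose_fitting_mid in the frame of tray3 between -0.04 and 0.04 m and y of big_bottle_mid in the frame of tray3 between 0.044 and 0.124 m) or (y of hose_fitting_mid in the frame of tray3 between -0.124 and -0.044 m and y of big_bottle_mid in the frame of tray3 between -0.04 and 0.04 m and y of small_vent_mid in the frame of tray3 between 0.044 and 0.124 m) or (y of hose_fitting_mid in the frame of tray3 between -0.124 and -0.044 m and y of small_vent_mid in the frame of tray3 between -0.04 and 0.04 m and y of big_bottle_mid in the frame of tray3 between 0.044 and 0.124 m)) and x of small_bottle_mid in the frame of tray2 between -0.045 and 0.045 m and z of small_bottle_mid in the frame of tray2 between 0.028 and 0.038 m and x of big_vent_mid in the frame of tray2 between -0.045 and 0.045 m and z of big_vent_mid in the frame of tray2 between 0.019 and 0.029 m and ((y of small_bottle_mid in the frame of tray2 between -0.082 and -0.002 m and y of big_vent_mid in the frame of tray2 between 0.002 and 0.082 m) or (y of big_vent_mid in the frame of tray2 between -0.082 and -0.002 m and y of small_bottle_mid in the frame of tray2 between 0.002 and 0.082 m)) and distance of each of beaker_mid, stopper_mid, end_cap_mid from where it was at the start of the episode below 0.025 m); the robot touches nothing.
It fails at once if the glass beaker left in stock is pushed more than 25 mm or knocked over (distance of beaker_mid from where it was at the start of the episode above 0.025 m).
It fails at once if the black rubber stopper left in stock is pushed more than 25 mm or knocked over (distance of stopper_mid from where it was at the start of the episode above 0.025 m).
It fails at once if the steel end cap left in stock is pushed more than 25 mm or knocked over (distance of end_cap_mid from where it was at the start of the episode above 0.025 m).
It fails at once if the large glass bottle falls freely (faster than 0.7 m/s, a drop of about 25 mm or more, with no finger on it) (linear speed of big_bottle above 0.7 m/s and contact force between the fingers and big_bottle below 0.01 N).
It fails at once if the small glass bottle falls freely (faster than 0.7 m/s, a drop of about 25 mm or more, with no finger on it) (linear speed of small_bottle above 0.7 m/s and contact force between the fingers and small_bottle below 0.01 N).
It also fails if it takes over 109 s, if anything falls off the work surface, if the arm or the gripper's body presses on something with over 40 N, if the wrist force passes 120 N, or if a joint passes its speed limit or range.

### The arm

A 7-joint arm with a two-finger parallel gripper is mounted at the origin on the work surface. World frame = base frame: x ahead of the robot, y to its left, z up, the work surface at z = 0. Lengths are in m, angles in rad, forces in N, time in s.
With the tool pointing down it reaches from about 0.425 to 0.875 m from the base axis. Payload 4.7 kg.
Tool frame: the origin (TCP) lies at the very end of the fingers, on their centre line; the grasp point (between the pads) lies 19 mm behind it; x points along the fingers, y is the direction in which the jaws open and shut, and the axes are right-handed (so a half turn about x gives the same grasp; the last joint's range is limited). The gripper opens to 85 mm and grips with 20 to 120 N. Pads are 22 mm wide; open, the fingers measure 114 mm over their backs; the gripper's body (76 mm by 85 mm) begins 54 mm behind the grasp point. The pads swing forward as they close: fully open they stand 13 mm farther back than shut.
Start: joints at [1.126, 0.321, -0.07, 1.45, 0.023, 1.371, -0.057], TCP at [0.288, -0.583, 0.231] pointing down, gripper open.
Joint ranges: [-2.86, 2.86], [-0.3, 2.09], [-1.38, 1.24], [0.06, 2.45], [-1.56, 4.7], [0.09, 2.05], [-2.69, 2.69]. Speed limits (rad/s): [2.57, 2.57, 3.14, 3.14, 3.14, 3.14, 3.14].

### API

Orientations are given as a unit quaternion [x, y, z, w].
In Python, from workcell import manip gives the robot as it stands.
- The arm moves only by the tool play_rows, never from a script. Its argument "moves" is a list of rows, each a list of 7 numbers: the shift along the tool's x, y, z in cm, then the turn, a rotation vector about the tool's x, y, z in degrees, then the finger opening in cm, from 0 to 8.54. A call has 1 to 12 rows; each row is the pose to reach, as a shift and turn from the pose measured when the call began, along the tool's axes at that moment; what a row does not reach only later rows make up. A row lasts 1/8 s, in which the tool goes at most 62.5 mm and 10.7 degrees, less where a joint would pass 70% of its speed; a pose out of reach is approached as far as the arm can. A call with a gripper value outside its range is refused whole. The fingers move at their own pace and stop on an object; "newtons" is the grip in N (left out, the last holds). Time passes only in rows, so rows that repeat a pose let the fingers close. It gives the time, the measured TCP pose, the force and the opening at its end, in the units of the state.
- manip.state(): the state, without advancing time (a new reading comes with each control period).
- manip.capture(name): name is "scene" or "top" or "wrist"; returns (picture, depth): 420x560x3 uint8, red, green, blue; 420x560 float32, m along the optical axis (not along the pixel's ray), 0 where there is no reading.
- manip.camera_info(name): a dict with "vfov" (degrees; the focal length in pixels is half the picture's height over the tangent of half this angle, whatever the lens; pixels are square), "cx", "cy" (the principal point, pixels), "world_from_camera" (4x4, takes a point from camera to world coordinates); the wrist camera has in their place "T_tool_cam" (4x4, takes a point from camera to tool coordinates, whose origin is the TCP and whose axes are the tool frame's). Camera axes: x right, y down, z forward; pixel columns grow to the right and rows downward; lengths in m; the calibration is good to about 2 mm. The wrist camera is an equidistant fisheye: a pixel r from the principal point sees the ray r / f radians off the axis. A picture is of the moment at which its call begins: read the wrist's pose just before it. camera_info takes no time and is no camera call.
- manip.close_job(): hands the job in, once; it reports no verdict.
The state is a dict: "time": time; "q": joint angles; "joint_velocities": joint speeds; "tau": joint torques, N m; "position": TCP position; "tcp_rot": TCP orientation; "force": force on the tool from outside, world axes, zero at the start; "wrist_torque": the same for the moment, N m; "width": finger opening in m.
Only numpy, scipy, OpenCV 4.12 (cv2) and the standard library are available. Lean on these libraries where they do the work, as an engineer would, in place of code of your own. Each camera call takes 0.05 s, during which the arm holds its last target.

## Working session

There is one attempt and no reset: what is moved stays moved. The work goes in short steps, Python scripts to look and compute and a tool call to move; the robot and the scene stay as the last step left them, time stands still between calls to the robot, and variables do not carry over. Pictures are saved under pics/ and viewed, and the job is handed in when it is done.

Besides the shell and the picture viewer there is one more tool, called after "Call:" in YAML: its name, and indented under it one key for each argument. play_rows: Moves the arm, as the interface text tells. Its arguments: {"type":"object","properties":{"moves":{"type":"array"},"newtons":{"type":"number"}},"required":["moves"]}

```bash
mkdir -p pics; ls; python3 - <<'E'
from workcell import manip
import cv2,numpy as np
np.set_printoptions(precision=4,suppress=True)
for n in ("scene","top","wrist"):
    p,d=manip.capture(n); cv2.imwrite(f"pics/{n}0.png",p[...,::-1]); np.save(f"pics/{n}0_d.npy",d); np.save(f"pics/{n}0_p.npy",p)
    print(n,manip.camera_info(n))
print(manip.state())
E
```

```text
pics
scene {'vfov': 52.62790174507579, 'cx': 277.27957376044486, 'cy': 212.91010676178624, 'world_from_camera': array([[-0.4009,  0.4942, -0.7714,  1.2391],
       [ 0.9158,  0.2381, -0.3234,  0.29  ],
       [ 0.0238, -0.8361, -0.548 ,  0.6031],
       [ 0.    ,  0.    ,  0.    ,  1.    ]])}
top {'vfov': 54.95103500472101, 'cx': 277.9421407444723, 'cy': 208.24681749134072, 'world_from_camera': array([[-0.0125, -0.9956,  0.0928,  0.3927],
       [-0.9995,  0.0098, -0.0299, -0.0289],
       [ 0.0289, -0.0931, -0.9952,  0.7925],
       [ 0.    ,  0.    ,  0.    ,  1.    ]])}
wrist {'vfov': 65.70646984690485, 'cx': 275.43922389393174, 'cy': 207.34617621411581, 'T_tool_cam': array([[-0.0015, -0.3217,  0.9468, -0.1425],
       [ 1.    , -0.0008,  0.0013, -0.0007],
       [ 0.0003,  0.9468,  0.3217, -0.0841],
       [ 0.    ,  0.    ,  0.    ,  1.    ]])}
{'time': 0.15, 'q': array([ 1.1261,  0.3217, -0.0701,  1.4514,  0.0226,  1.3708, -0.0569]), 'joint_velocities': array([ 0.0023, -0.0002, -0.0004, -0.0045, -0.0009, -0.0013,  0.0013]), 'tau': array([ -0.0009, -49.4096,  -0.3837, -31.4683,   0.0128,   0.0083,
         0.    ]), 'position': array([ 0.2877, -0.5824,  0.2304]), 'tcp_rot': array([-0.6884, -0.1613,  0.6887, -0.1603]), 'force': array([ 0.0848,  0.4157, -0.9403]), 'wrist_torque': array([ 0.0158, -0.0033, -0.0126]), 'width': 0.08578762506012236}
```

View pics/scene0.png

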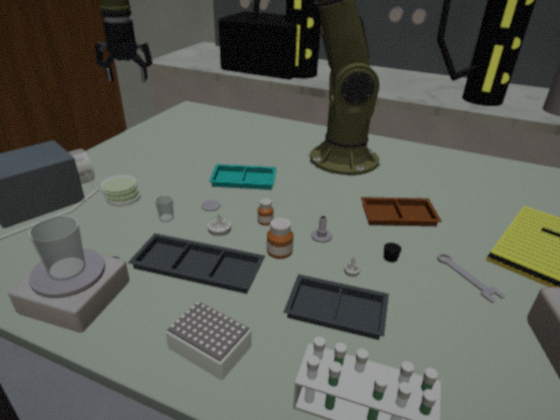

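View pics/top0.png

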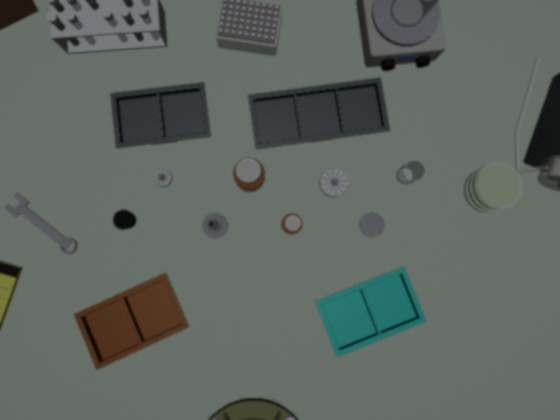

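View pics/wrist0.png

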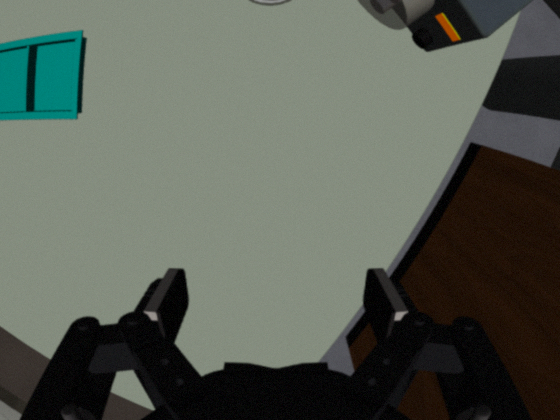

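The top view shows the parts at these pixels:
- **Wanted parts:** big bottle (249,172), small bottle (292,223), big vent (334,182), small vent (164,178), fitting (214,225).
- **To leave:** beaker (407,173), stopper (124,219), end cap (372,224).
- **Trays:** dark grey tray3 (319,112) and tray2 (160,115).
- **Look-alikes:** the brown (132,320) and turquoise (370,311) trays are decoys. The end cap could be mistaken for the fitting or a vent. The beaker could be mistaken for a bottle.

Next I'll take a close crop and measure.

```bash
cat > h.py <<'E'
import numpy as np,cv2
from workcell import manip
from scipy.spatial.transform import Rotation as R
np.set_printoptions(precision=4,suppress=True)
def ray(name,u,v,z):
    c=manip.camera_info(name); f=210/np.tan(np.radians(c["vfov"]/2)); T=c["world_from_camera"]
    d=T[:3,:3]@np.array([(u-c["cx"])/f,(v-c["cy"])/f,1]); o=T[:3,3]
    return o+d*(z-o[2])/d[2]
def proj(name,P):
    c=manip.camera_info(name); f=210/np.tan(np.radians(c["vfov"]/2)); T=np.linalg.inv(c["world_from_camera"])
    q=T[:3,:3]@np.asarray(P)+T[:3,3]; return f*q[0]/q[2]+c["cx"],f*q[1]/q[2]+c["cy"]
E
python3 - <<'E'
from h import *
p=np.load("pics/top0_p.npy")[...,::-1]; s=np.load("pics/scene0_p.npy")[...,::-1]
a=cv2.resize(p[145:260,100:400],None,fx=2.66,fy=2.66,interpolation=cv2.INTER_CUBIC)
b=cv2.resize(s[185:285,190:410],(798,363-100+0),interpolation=cv2.INTER_CUBIC)
cv2.imwrite("pics/crop0.png",np.vstack([a[:,:798],b]))
hsv=cv2.cvtColor(p,cv2.COLOR_BGR2HSV)
dark=((hsv[...,2]<75)).astype(np.uint8)
n,l,st,ce=cv2.connectedComponentsWithStats(dark)
for i in range(1,n):
    if st[i,4]>200: print(i,st[i],ce[i])
    if st[i,4]>1500 :
        c,_=cv2.findContours((l==i).astype(np.uint8),0,1)
        r=cv2.minAreaRect(max(c,key=cv2.contourArea)); bx=cv2.boxPoints(r)
        P=np.array([ray("top",*q,0.022)[:2] for q in bx]); 
        print(r, P.round(3).tolist(), np.linalg.norm(P-np.roll(P,1,0),axis=1), P.mean(0))
E
```

```text
1 [  0   0  38  30 775] [15.0465 10.96  ]
8 [152   0  15  47 256] [161.6445  23.4492]
10 [ 356    0   88   71 1349] [389.7405  49.4248]
72 [218  40  58  15 406] [246.7266  46.8719]
73 [ 523   73   37  118 2363] [546.6437 137.1604]
((541.0, 131.5), (117.0, 36.0), 90.0) [[0.733, -0.55], [0.733, -0.624], [0.495, -0.605], [0.496, -0.533]] [0.2383 0.0742 0.2391 0.0721] [ 0.6144 -0.5779]
74 [ 249   78  140   71 7227] [318.2522 112.7844]
((318.5, 113.00000762939453), (54.71577835083008, 134.87306213378906), 82.40535736083984) [[0.689, 0.004], [0.725, -0.262], [0.615, -0.273], [0.58, -0.009]] [0.1094 0.2686 0.111  0.2653] [ 0.6522 -0.1351]
75 [ 111   83   99   65 5176] [159.7861 114.7975]
((159.79052734375, 115.13278198242188), (55.63928985595703, 94.9725112915039), 83.34557342529297) [[0.693, 0.273], [0.715, 0.091], [0.604, 0.078], [0.583, 0.258]] [0.1106 0.1838 0.1117 0.1816] [0.6488 0.1749]
90 [113 210  23  20 371] [123.9003 219.3666]
94 [  0 261  22  68 363] [  9.3884 279.2975]
95 [381 274  38  59 204] [404.4706 309.4363]
102 [ 79 295 103  69 955] [115.7686 331.5581]
115 [ 209  398   89   22 1368] [252.6535 410.2507]
```

View pics/crop0.png

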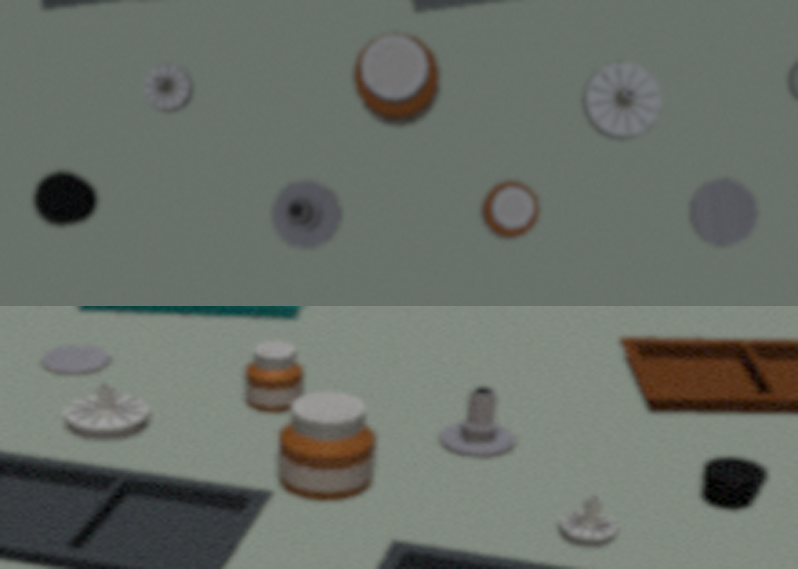

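```bash
python3 - <<'E'
from h import *
p=np.load("pics/top0_p.npy")[...,::-1].copy(); d=np.load("pics/top0_d.npy")
s=np.load("pics/scene0_p.npy")[...,::-1]
bg=cv2.medianBlur(p,101).astype(int)
diff=np.abs(p.astype(int)-bg).sum(2)
for nm,u,v,r,z in [("bigb",248,171,12,.078),("smallb",293,223,8,.060),("bigv",334,182.5,17,.016),("smallv",163,178,11,.012),("fit_flange",215,225,16,.006),("stopper",124,219,16,.032),("endcap",372,224,16,.009),("beaker",407,173,14,.058)]:
    m=np.zeros(p.shape[:2],np.uint8)
    yy,xx=np.mgrid[:420,:560]; near=(xx-u)**2+(yy-v)**2<(r+4)**2
    if "b"==nm[-1]:
        hsv=cv2.cvtColor(p,cv2.COLOR_BGR2HSV); m[near&(hsv[...,1]<70)&(hsv[...,2]>140)]=1
    else: m[near&(diff>30)]=1
    n,l,st,ce=cv2.connectedComponentsWithStats(m); i=1+np.argmax(st[1:,4])
    c,_=cv2.findContours((l==i).astype(np.uint8),0,1); (cu,cv_),rr=cv2.minEnclosingCircle(max(c,key=cv2.contourArea))
    # mask
    P=ray("top",*ce[i],z)
    print(nm,ce[i],(cu,cv_,rr),"area_d_mm",2*np.sqrt(st[i,4]/np.pi)*(0.7925-z)/404*1000,"P",P,"scene px",np.round(proj("scene",P),1))
for nm,u,v,z in [("fit_tip",212,223.6,.056),("bigv_tip",335,181.5,.042),("smallv_tip",162.5,177.3,.038)]:
    P=ray("top",u,v,z); print(nm,P,np.round(proj("scene",P),1))
for n,P in (("t3",(.6522,-.1351)),("t2",(.6488,.1749))):
    print(n,proj("scene",(*P,.022)),proj("scene",(*P,.003)))
E
```

```text
Traceback (most recent call last):
ValueError: attempt to get argmax of an empty sequence
```

```bash
python3 - <<'E'
from h import *
p=np.load("pics/top0_p.npy")[...,::-1].copy()
print(p[171,248],p[223,292],p[200,270],p[182,345],p[112,275])
bg=cv2.medianBlur(p,101).astype(int)
diff=np.abs(p.astype(int)-bg).sum(2)
g=cv2.GaussianBlur(p,(3,3),0); hsv=cv2.cvtColor(g,cv2.COLOR_BGR2HSV)
yy,xx=np.mgrid[:420,:560]
for nm,u,v,r,z in [("bigb",248,171,12,.078),("smallb",293,223,8,.060),("bigv",334,182.5,17,.016),("smallv",163,178,11,.012),("fit_flange",215,225,16,.006),("stopper",124,219,16,.032),("endcap",372,224,16,.009),("beaker",407,173,14,.058)]:
    m=np.zeros(p.shape[:2],np.uint8)
    near=(xx-u)**2+(yy-v)**2<(r+4)**2
    if "b"==nm[-1]: m[near&(hsv[...,1]<60)&(hsv[...,2]>125)]=1
    else: m[near&(diff>30)]=1
    n,l,st,ce=cv2.connectedComponentsWithStats(m)
    if n<2: print(nm,"none");continue
    i=1+np.argmax(st[1:,4]); P=ray("top",*ce[i],z)
    print(nm,ce[i],"d_mm",2*np.sqrt(st[i,4]/np.pi)*(0.7925-z)/404*1000,"P",P,"scene px",np.round(proj("scene",P),1))
for nm,u,v,z in [("fit_tip",212,223.6,.056),("bigv_tip",335,181.5,.042),("smallv_tip",162.5,177.3,.038)]:
    P=ray("top",u,v,z); print(nm,P,np.round(proj("scene",P),1))
for n,P in (("t3",(.6522,-.1351)),("t2",(.6488,.1749))):
    print(n,proj("scene",(*P,.022)),proj("scene",(*P,.003)))
E
```

```text
[115 115 115] [115 114 114] [105 113 105] [123 120 117] [63 59 56]
bigb none
smallb none
bigv [324.9792 191.6875] d_mm 15.025736653172963 P [ 0.4965 -0.1442  0.016 ] scene px [230.5 221.3]
smallv [161.5098 176.7255] d_mm 15.567959376105751 P [0.529  0.1728 0.012 ] scene px [353.5 266.8]
fit_flange [214.9151 225.2075] d_mm 50.57202639838153 P [0.4341 0.0702 0.006 ] scene px [321.9 233.4]
stopper [123.9627 219.3728] d_mm 45.358150107739874 P [0.4455 0.2361 0.032 ] scene px [392.2 245.6]
endcap [371.2465 224.4556] d_mm 49.27387014838803 P [ 0.4321 -0.2346  0.009 ] scene px [212.3 202.7]
beaker [410.4966 172.0368] d_mm 42.78683110721682 P [ 0.5264 -0.2986  0.058 ] scene px [168.4 198. ]
fit_tip [0.4345 0.0692 0.056 ] [323.2 216. ]
bigv_tip [ 0.5122 -0.1598  0.042 ] [221.2 214.1]
smallv_tip [0.5234 0.1642 0.038 ] [351.8 254.7]
t3 (np.float64(198.8319083325298), np.float64(257.137139032328)) (np.float64(199.51148129998774), np.float64(263.97611003081136))
t2 (np.float64(338.7457873068514), np.float64(300.22450959119476)) (np.float64(337.73269703335234), np.float64(307.3302805470031))
```

```bash
python3 - <<'E'
from h import *
p=np.load("pics/top0_p.npy")[...,::-1].copy()
g=cv2.GaussianBlur(p,(0,0),0.9).astype(float)
ch=g[...,1]-(g[...,0]+g[...,2])/2; sat=g.max(2)-g.min(2)
yy,xx=np.mgrid[:420,:560]
for nm,u,v,r,z,th in [("bigb",248,171,12,.078,0),("smallb",293,223,8,.060,0),("bigv",334,182.5,15,.016,1),("smallv",163,178,9,.012,1),("fit",215,225,14,.006,1)]:
    near=(xx-u)**2+(yy-v)**2<(r+6)**2
    m=(near&(sat<25)&(g.mean(2)>85)&(ch<4) if th==0 else near&(ch<4)).astype(np.uint8)
    n,l,st,ce=cv2.connectedComponentsWithStats(m)
    i=1+np.argmax(st[1:,4]); P=ray("top",*ce[i],z)
    c,_=cv2.findContours((l==i).astype(np.uint8),0,1); c=max(c,key=cv2.contourArea)
    e=cv2.fitEllipse(cv2.convexHull(c)); Pe=ray("top",*e[0],z)
    k=(0.7925-z)/404*1000
    print(nm,ce[i],"d_mm",2*np.sqrt(st[i,4]/np.pi)*k,P,"ell",e[0],np.array(e[1])*k,Pe,"scene px",np.round(proj("scene",Pe),1))
# trays: sharper thresholds, edges
for nm,(u,v) in (("t3",(319,112)),("t2",(160,115))):
  for T in (66,75,82):
    m=((g.mean(2)<T)).astype(np.uint8); m[:, :]=m; m=cv2.morphologyEx(m,cv2.MORPH_CLOSE,np.ones((5,5)))
    n,l,st,ce=cv2.connectedComponentsWithStats(m); i=l[v,u]
    c,_=cv2.findContours((l==i).astype(np.uint8),0,1); c=max(c,key=cv2.contourArea)
    r=cv2.minAreaRect(c); P=np.array([ray("top",*q,.022)[:2] for q in cv2.boxPoints(r)])
    print(nm,T,st[i],np.linalg.norm(P-np.roll(P,1,0),axis=1).round(4),P.mean(0), np.degrees(np.arctan2(*(P[1]-P[0])[::-1])))
cv2.imwrite("pics/traycrop.png",cv2.resize(p[70:160,100:400],None,fx=2.6,fy=2.6,interpolation=cv2.INTER_NEAREST))
E
```

```text
bigb [247.7223 169.066 ] d_mm 45.2876245930894 [0.5302 0.0029 0.078 ] ell (247.89584350585938, 168.93597412109375) [42.7663 48.9154] [0.5305 0.0025 0.078 ] scene px [281.1 222.3]
smallb [293.2886 221.7724] d_mm 32.08846014726478 [ 0.436  -0.0785  0.06  ] ell (293.30010986328125, 221.67893981933594) [31.8887 32.4927] [ 0.4361 -0.0786  0.06  ] scene px [265.6 200.4]
bigv [333.4806 182.2597] d_mm 54.994675110988965 [ 0.5149 -0.1613  0.016 ] ell (333.4455261230469, 182.23394775390625) [54.5404 55.0846] [ 0.515  -0.1612  0.016 ] scene px [220.6 223.5]
smallv [162.582  177.3852] d_mm 34.05191297186109 [0.5277 0.1707 0.012 ] ell (162.5207061767578, 177.40089416503906) [32.7905 34.0016] [0.5277 0.1709 0.012 ] scene px [352.8 266.2]
fit [214.5463 225.1191] d_mm 50.52429441379771 [0.4343 0.0709 0.006 ] ell (214.55618286132812, 225.1340789794922) [49.5956 50.6913] [0.4343 0.0709 0.006 ] scene px [322.2 233.5]
t3 66 [ 250   79  139   68 6969] [0.1068 0.2663 0.1084 0.263 ] [ 0.6527 -0.1356] -82.16934238025013
t3 75 [ 249   78  140   70 7248] [0.1097 0.2688 0.1113 0.2654] [ 0.6523 -0.1352] -82.16603609194502
t3 82 [ 248   78  142   71 7440] [0.1115 0.2709 0.1132 0.2675] [ 0.6525 -0.1355] -82.3376422173019
t2 66 [ 112   83   97   64 4992] [0.1088 0.1806 0.1098 0.1784] [0.6487 0.175 ] -83.18164910706628
t2 75 [ 111   83   99   65 5196] [0.1107 0.184  0.1117 0.1817] [0.6488 0.175 ] -83.17867708258197
t2 82 [ 111   82  100   66 5335] [0.1129 0.1854 0.114  0.183 ] [0.6488 0.1748] -83.04183870382418
```

View pics/traycrop.png

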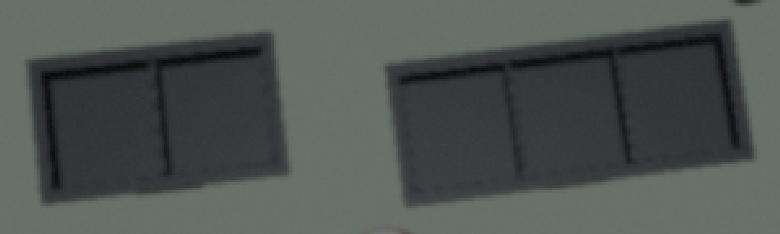

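The crops confirm the choice: amber bottles with white caps, white discs with stems, and a steel flange with a barb. The measured diameters fit the ones given: 50.5 for the flange, 55 and 34 for the vents, and caps of about 45 and 32. The trays' near outer walls are visible and inflate their outlines, so I'll shift the tray centres about 4 mm in +x. Next is a helper that turns targets into moves.

```bash
cat >> h.py <<'E'
PART=dict(bigb=(.5305,.0027),smallb=(.436,-.0785),bigv=(.5145,-.161),smallv=(.527,.170),fit=(.4343,.0705))
def slot(t,y,x=0):
    c,yaw=((np.array([.656,-.1355]),np.radians(7.8)) if t==3 else (np.array([.653,.176]),np.radians(6.9)))
    return c+np.array([-np.sin(yaw),np.cos(yaw)])*y+np.array([np.cos(yaw),np.sin(yaw)])*x
def goal(xy,z,yawy=None):
    """yawy: world angle (deg) of tool y; prints shift cm in tool axes + rotvec deg"""
    s=manip.state(); r0=R.from_quat(s["tcp_rot"]); M=r0.as_matrix()
    y=M[:,1]; a=np.degrees(np.arctan2(y[1],y[0]))
    if yawy is None: yawy=a
    x=np.array([0,0,-1.]); yy=np.array([np.cos(np.radians(yawy)),np.sin(np.radians(yawy)),0]); zz=np.cross(x,yy)
    D=np.column_stack([x,yy,zz])
    dp=M.T@(np.array([*xy,z])-s["position"])*100; rv=(r0.inv()*R.from_matrix(D)).as_rotvec(degrees=True)
    print("t",round(s["time"],2),"pos",s["position"],"yawy",round(a,1),"q",s["q"].round(2),"shift",dp.round(2),"rot",rv.round(1),"w",round(s["width"],4),"F",s["force"].round(1))
E
python3 - <<'E'
from h import *
print(R.from_quat(manip.state()["tcp_rot"]).as_matrix())
goal(PART["bigb"],.20); goal(PART["bigb"],.20,90);goal(PART["bigb"],.20,0)
print([slot(3,y) for y in (.084,0,-.084)],[slot(2,y) for y in (.042,-.042)])
E
```

```text
[[-0.0007  0.4429 -0.8966]
 [ 0.0013 -0.8966 -0.4429]
 [-1.     -0.0015  0.0001]]
t 0.15 pos [ 0.2877 -0.5824  0.2304] yawy -63.7 q [ 1.13  0.32 -0.07  1.45  0.02  1.37 -0.06] shift [  3.1  -41.7  -47.69] rot [0.  0.  0.1] w 0.0858 F [ 0.1  0.4 -0.9]
t 0.15 pos [ 0.2877 -0.5824  0.2304] yawy -63.7 q [ 1.13  0.32 -0.07  1.45  0.02  1.37 -0.06] shift [  3.1  -41.7  -47.69] rot [-153.7   -0.1    0. ] w 0.0858 F [ 0.1  0.4 -0.9]
t 0.15 pos [ 0.2877 -0.5824  0.2304] yawy -63.7 q [ 1.13  0.32 -0.07  1.45  0.02  1.37 -0.06] shift [  3.1  -41.7  -47.69] rot [-63.7  -0.    0.1] w 0.0858 F [ 0.1  0.4 -0.9]
[array([ 0.6446, -0.0523]), array([ 0.656 , -0.1355]), array([ 0.6674, -0.2187])] [array([0.648 , 0.2177]), array([0.658 , 0.1343])]
```

Call:
play_rows:
  moves:
    - [3,-41.7,-47.7,-63.7,0,0,8.5]
    - [3,-41.7,-47.7,-63.7,0,0,8.5]
    - [3,-41.7,-47.7,-63.7,0,0,8.5]
    - [3,-41.7,-47.7,-63.7,0,0,8.5]
    - [3,-41.7,-47.7,-63.7,0,0,8.5]
    - [3,-41.7,-47.7,-63.7,0,0,8.5]
    - [3,-41.7,-47.7,-63.7,0,0,8.5]
    - [3,-41.7,-47.7,-63.7,0,0,8.5]
    - [3,-41.7,-47.7,-63.7,0,0,8.5]
    - [3,-41.7,-47.7,-63.7,0,0,8.5]
    - [3,-41.7,-47.7,-63.7,0,0,8.5]
    - [3,-41.7,-47.7,-63.7,0,0,8.5]

```text
time: 1.65
position: [0.5304, 0.0031, 0.2007]
tcp_rot: [0.5, 0.501, -0.5, 0.5]
force: [-0.2, -0.6, 0.5]
width: 0.0852
```

```bash
python3 - <<'E'
from h import *
goal(PART["bigb"],.057,0)
p,d=manip.capture("wrist"); cv2.imwrite("pics/w1.png",p[...,::-1])
E
```

```text
t 1.65 pos [0.5304 0.0031 0.2007] yawy 0.1 q [ 0.56  0.13 -0.66  1.77  0.08  1.27 -0.12] shift [14.37  0.03  0.06] rot [ 0.1 -0.1  0.1] w 0.0852 F [-0.2 -0.6  0.5]
```

View pics/w1.png

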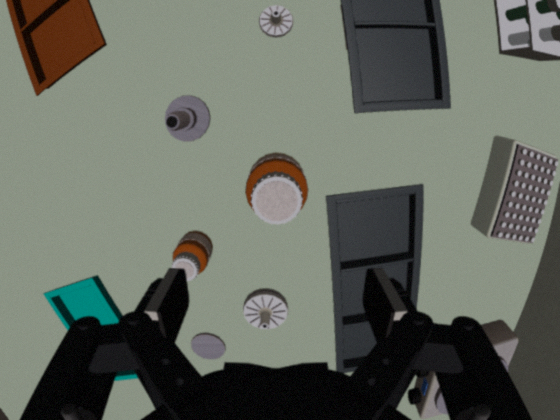

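```bash
cat >> h.py <<'E'
def wproj(P):
    s=manip.state(); c=manip.camera_info("wrist"); f=210/np.tan(np.radians(c["vfov"]/2))
    q=R.from_quat(s["tcp_rot"]).as_matrix().T@(np.asarray(P)-s["position"])
    T=np.linalg.inv(c["T_tool_cam"]); q=T[:3,:3]@q+T[:3,3]
    th=np.arctan2(np.hypot(q[0],q[1]),q[2]); ph=np.arctan2(q[1],q[0])
    return np.array([c["cx"]+f*th*np.cos(ph),c["cy"]+f*th*np.sin(ph)]).round(1)
def wray(u,v,z):
    s=manip.state(); c=manip.camera_info("wrist"); f=210/np.tan(np.radians(c["vfov"]/2))
    a=np.array([u-c["cx"],v-c["cy"]]); r=np.linalg.norm(a); th=r/f
    d=np.array([*(a/r*np.sin(th)),np.cos(th)]); T=c["T_tool_cam"]
    M=R.from_quat(s["tcp_rot"]).as_matrix(); o=M@T[:3,3]+s["position"]; d=M@T[:3,:3]@d
    return (o+d*(z-o[2])/d[2]).round(4)
E
python3 - <<'E'
from h import *
for n,z in (("bigb",.078),("bigv",.016),("smallv",.012),("fit",.006)): print(n,wproj((*PART[n],z)))
print("cap by wrist",wray(276,200,.078))
# tray corners in wrist, rim z .022
for t,c in ((3,[(49,128),(-49,128),(0,44-2-2),(0,0)]),(2,[(49,-86),(-49,-86),(-49,86),(0,0)])):
    for x,y in c: print(t,x,y,wproj((*slot(t,y/1000,x/1000),.022)))
E
```

```text
bigb [274.8 199. ]
bigv [262.3 310.4]
smallv [271.2  19.3]
fit [183.4 117.6]
cap by wrist [0.5315 0.0018 0.078 ]
3 49 128 [418.2 188.2]
3 -49 128 [331.9 199.5]
3 0 40 [378.1 265.6]
3 0 0 [377.7 293.5]
2 49 -86 [445.6  99.9]
2 -49 -86 [359.7 103.5]
2 -49 86 [337.6 -55. ]
2 0 0 [396.2  19.5]
```

Call:
play_rows:
  moves:
    - [5,0.1,0.1,0,0,0,8.5]
    - [10,0.1,0.1,0,0,0,8.5]
    - [13,0.1,0.1,0,0,0,8.5]
    - [14.4,0.1,0.1,0,0,0,8.5]
    - [14.4,0.1,0.1,0,0,0,8.5]
    - [14.4,0.1,0.1,0,0,0,3.5]
    - [14.4,0.1,0.1,0,0,0,3.5]
    - [14.4,0.1,0.1,0,0,0,3.5]
    - [14.4,0.1,0.1,0,0,0,3.5]
    - [14.4,0.1,0.1,0,0,0,3.5]
    - [14.4,0.1,0.1,0,0,0,3.5]
    - [14.4,0.1,0.1,0,0,0,3.5]
  newtons: 40

```text
time: 3.2
position: [0.5318, 0.0005, 0.0581]
tcp_rot: [-0.5, -0.5, 0.5, -0.5]
force: [-1.1, -0.7, 6.0]
width: 0.0426
```

Call:
play_rows:
  moves:
    - [-2,0,0,0,0,0,3.5]
    - [-5,0,0,0,0,0,3.5]
    - [-9,0,0,0,0,0,3.5]
    - [-12,0,0,0,0,0,3.5]
    - [-12,0,0,0,0,0,3.5]

```text
time: 3.82
position: [0.5334, 0.0007, 0.1804]
tcp_rot: [0.501, 0.498, -0.499, 0.501]
force: [-0.1, -0.6, -2.0]
width: 0.0423
```

```bash
python3 - <<'E'
from h import *
goal(slot(3,.084),.18,7.8)
E
```

```text
t 3.83 pos [0.5334 0.0007 0.1804] yawy -0.0 q [ 0.56  0.15 -0.67  1.79  0.1   1.23 -0.13] shift [ 0.11 11.12  5.29] rot [-7.8  0.1 -0.3] w 0.0423 F [-0.1 -0.6 -2. ]
```

Call:
play_rows:
  moves:
    - [0,4,2,-3,0,0,3.5]
    - [0,8,4,-6,0,0,3.5]
    - [0,11,5.3,-8,0,0,3.5]
    - [0,11,5.3,-8,0,0,3.5]
    - [0,11,5.3,-8,0,0,3.5]

```text
time: 4.45
position: [0.6421, -0.0515, 0.1792]
tcp_rot: [0.464, 0.533, -0.464, 0.534]
force: [0.3, -0.2, -1.5]
width: 0.0423
```

```bash
python3 - <<'E'
from h import *
goal(slot(3,.084),.063,7.8)
for n in ("wrist","scene","top"):
    p,d=manip.capture(n); cv2.imwrite(f"pics/{n}2.png",p[...,::-1])
for x,y in ((45,124),(-45,124),(45,44),(-45,44),(0,-44),(49,128),(-49,128)): print(x,y,wproj((*slot(3,y/1e3,x/1e3),.003 if abs(y)!=128 else .022)))
for x,y in ((45,-82),(-45,-82),(49,-86),(-49,-86)): print("t2",x,y,wproj((*slot(2,y/1e3,x/1e3),.003 if abs(y)!=86 else .022)))
E
```

```text
t 4.45 pos [ 0.6421 -0.0515  0.1792] yawy 8.0 q [ 0.53  0.4  -0.63  1.52  0.24  1.3   0.01] shift [11.62  0.22  0.1 ] rot [ 0.2  0.  -0.1] w 0.0423 F [ 0.3 -0.2 -1.5]
45 124 [320.9 145.9]
-45 124 [230.4 145.6]
45 44 [317.7 220.9]
-45 44 [233.  220.8]
0 -44 [275.2 290.8]
49 128 [328.1 144.7]
-49 128 [223.5 144.4]
t2 45 -82 [360.7  46.3]
t2 -45 -82 [268.8  40.9]
t2 49 -86 [370.   47.8]
t2 -49 -86 [263.9  41.4]
```

View pics/wrist2.png

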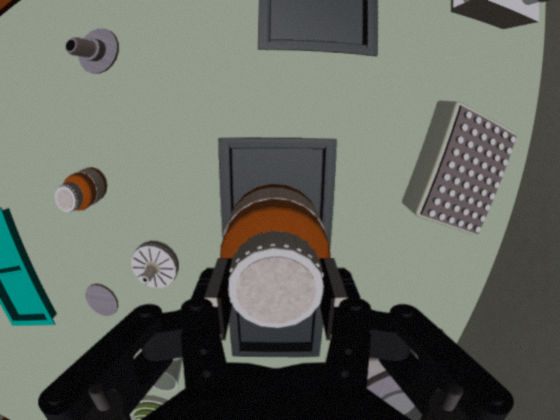

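View pics/scene2.png

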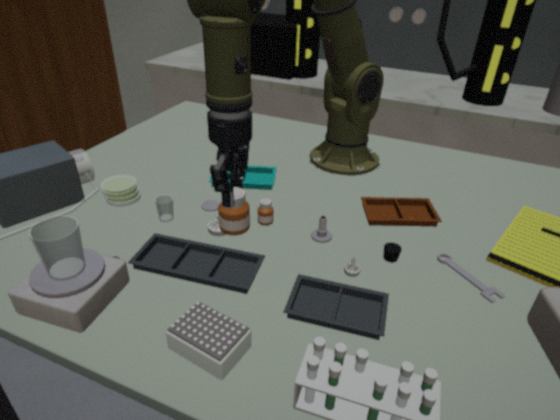

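Call:
play_rows:
  moves:
    - [4,0.2,0.1,0,0,0,3.5]
    - [8,0.2,0.1,0,0,0,3.5]
    - [10,0.2,0.1,0,0,0,3.5]
    - [11,0.2,0.1,0,0,0,3.5]
    - [11.5,0.2,0.1,0,0,0,3.5]
    - [11.7,0.2,0.1,0,0,0,3.5]
    - [11.8,0.2,0.1,0,0,0,3.5]
    - [11.8,0.2,0.1,0,0,0,3.5]

```text
time: 5.6
position: [0.6455, -0.0524, 0.0634]
tcp_rot: [0.465, 0.532, -0.463, 0.535]
force: [0.1, -0.4, -2.2]
width: 0.0423
```

Call:
play_rows:
  moves:
    - [0.1,0,0,0,0,0,3.5]
    - [0.2,0,0,0,0,0,3.5]
    - [0.25,0,0,0,0,0,3.5]
    - [0.25,0,0,0,0,0,3.5]

```text
time: 6.1
position: [0.6456, -0.0525, 0.0612]
tcp_rot: [0.465, 0.532, -0.463, 0.535]
force: [-0.6, 0.2, 0.9]
width: 0.0425
```

Contact with the tray floor: the force rose from -2.2 to +0.9. Releasing and lifting.

Call:
play_rows:
  moves:
    - [0,0,0,0,0,0,5]
    - [0,0,0,0,0,0,6.5]
    - [0,0,0,0,0,0,6.5]
    - [0,0,0,0,0,0,6.5]
    - [-3,0,0,0,0,0,6.5]
    - [-8,0,0,0,0,0,8.5]
    - [-13,0,0,0,0,0,8.5]
    - [-14,0,0,0,0,0,8.5]

```text
time: 7.1
position: [0.647, -0.0519, 0.2057]
tcp_rot: [0.466, 0.53, -0.462, 0.538]
force: [0.5, 0.2, -0.4]
width: 0.0849
```

```bash
python3 - <<'E'
from h import *
goal(PART["fit"],.14,0)
E
```

```text
t 7.1 pos [ 0.647  -0.0519  0.2057] yawy 8.0 q [ 0.53  0.39 -0.64  1.48  0.24  1.33  0.01] shift [  6.28 -19.43 -15.11] rot [ 8.   0.2 -0.7] w 0.0849 F [ 0.5  0.2 -0.4]
```

Call:
play_rows:
  moves:
    - [2,-5,-4,2,0,0,5]
    - [3,-10,-8,4,0,0,5]
    - [5,-15,-12,6,0,0,5]
    - [6.2,-19.2,-15.1,8,0,0,5]
    - [6.2,-19.2,-15.1,8,0,0,5]
    - [6.2,-19.2,-15.1,8,0,0,5]

```text
time: 7.85
position: [0.4369, 0.0703, 0.1409]
tcp_rot: [0.502, 0.496, -0.497, 0.504]
force: [0.9, 0.5, 0.3]
width: 0.0504
```

```bash
python3 - <<'E'
from h import *
goal(PART["fit"],.025,0); print(wproj((*PART["fit"],.006)),wproj((*PART["fit"],.056)))
p,d=manip.capture("wrist"); cv2.imwrite("pics/w3.png",p[...,::-1])
E
```

```text
t 7.85 pos [0.4369 0.0703 0.1409] yawy 0.0 q [ 0.55 -0.05 -0.75  2.04 -0.03  1.12 -0.18] shift [11.58 -0.42 -0.05] rot [ 0.   0.2 -0.8] w 0.0504 F [0.9 0.5 0.3]
[269.3 195.4] [269.1 215. ]
```

View pics/w3.png

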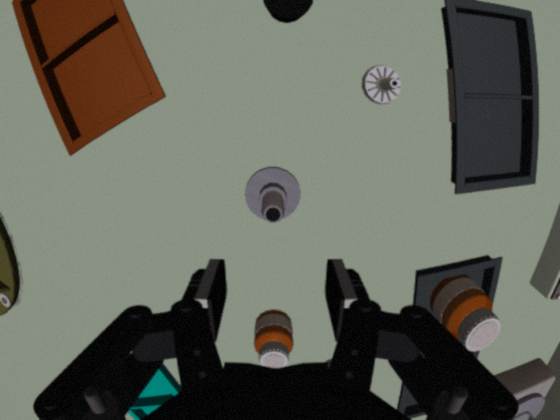

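Call:
play_rows:
  moves:
    - [5,-0.1,0,0,0,-0.8,5]
    - [9,-0.1,0,0,0,-0.8,5]
    - [11,-0.1,0,0,0,-0.8,5]
    - [11.6,-0.1,0,0,0,-0.8,5]
    - [11.6,-0.1,0,0,0,-0.8,5]
    - [11.6,-0.1,0,0,0,-0.8,1]
    - [11.6,-0.1,0,0,0,-0.8,1]
    - [11.6,-0.1,0,0,0,-0.8,1]
    - [11.6,-0.1,0,0,0,-0.8,1]
    - [11.6,-0.1,0,0,0,-0.8,1]

```text
time: 9.15
position: [0.4391, 0.0699, 0.0262]
tcp_rot: [0.5, 0.499, -0.5, 0.501]
force: [-1.6, 0.2, 6.0]
width: 0.0168
```

Call:
play_rows:
  moves:
    - [-3,0,0,0,0,0,1]
    - [-8,0,0,0,0,0,1]
    - [-13,0,0,0,0,0,1]
    - [-16,0,0,0,0,0,1]
    - [-16,0,0,0,0,0,1]

```text
time: 9.78
position: [0.4405, 0.0705, 0.1884]
tcp_rot: [0.501, 0.497, -0.499, 0.503]
force: [0.2, 0.0, -0.9]
width: 0.0168
```

```bash
python3 - <<'E'
from h import *
goal(slot(3,0),.18,7.8)
E
```

```text
t 9.78 pos [0.4405 0.0705 0.1884] yawy -0.0 q [ 0.59 -0.09 -0.76  1.97 -0.06  1.23 -0.15] shift [ 1.07 21.56 20.58] rot [-7.8  0.3 -0.4] w 0.0168 F [ 0.2  0.  -0.9]
```

Call:
play_rows:
  moves:
    - [0.2,4,4,-2,0,0,1]
    - [0.5,8,8,-4,0,0,1]
    - [0.8,12.5,12,-6,0,0,1]
    - [1,17,16.4,-8,0,0,1]
    - [1,21.6,20.6,-8,0,0,1]
    - [1,21.6,20.6,-8,0,-0.4,1]
    - [1,21.6,20.6,-8,0,-0.4,1]

```text
time: 10.65
position: [0.6554, -0.1344, 0.1783]
tcp_rot: [0.462, 0.534, -0.465, 0.533]
force: [0.5, -0.1, -0.8]
width: 0.0167
```

```bash
python3 - <<'E'
from h import *
goal(slot(3,0),.033,7.8)
p,d=manip.capture("wrist"); cv2.imwrite("pics/w4.png",p[...,::-1])
E
```

```text
t 10.65 pos [ 0.6554 -0.1344  0.1783] yawy 8.0 q [ 0.62  0.46 -0.62  1.45  0.27  1.32  0.12] shift [14.53  0.1   0.09] rot [0.2 0.1 0.2] w 0.0167 F [ 0.5 -0.1 -0.8]
```

View pics/w4.png

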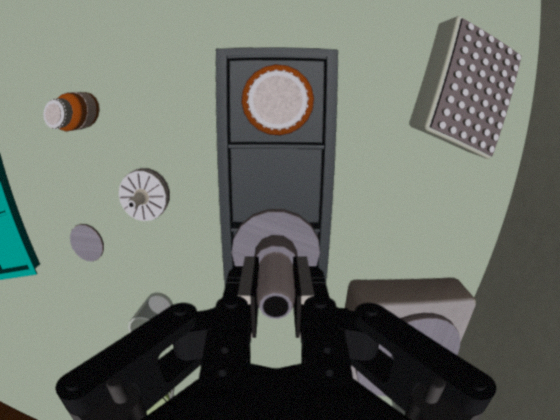

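```bash
python3 - <<'E'
from h import *
for y in (.084,0,-.084): print(slot(3,y),wproj((*slot(3,y),.022)))
print("div", wproj((*slot(3,.042),.022)),wproj((*slot(3,-.042),.022)),wray(276,147,.022),slot(3,.042),wray(276,230,.022),slot(3,-.042))
E
```

```text
[ 0.6446 -0.0523] [275.4 102. ]
[ 0.656  -0.1355] [275.  190.7]
[ 0.6674 -0.2187] [274.7 267.5]
div [275.2 147.2] [274.9 231. ] [ 0.651  -0.0936  0.022 ] [ 0.6503 -0.0939] [ 0.6627 -0.1758  0.022 ] [ 0.6617 -0.1771]
```

Call:
play_rows:
  moves:
    - [5,0.1,0.1,0,0,0,1]
    - [10,0.1,0.1,0,0,0,1]
    - [13,0.1,0.1,0,0,0,1]
    - [14.2,0.1,0.1,0,0,0,1]
    - [14.7,0.1,0.1,0,0,0,1]
    - [14.9,0.1,0.1,0,0,0,1]
    - [15,0.1,0.1,0,0,0,1]
    - [15,0.1,0.1,0,0,0,1]

```text
time: 11.7
position: [0.6567, -0.135, 0.0302]
tcp_rot: [0.462, 0.534, -0.465, 0.534]
force: [-0.7, -0.5, 0.0]
width: 0.0167
```

Call:
play_rows:
  moves:
    - [0.15,0,0,0,0,0,1]
    - [0.15,0,0,0,0,0,1]
    - [0.15,0,0,0,0,0,3]
    - [0.15,0,0,0,0,0,4.5]
    - [0.15,0,0,0,0,0,4.5]
    - [-3,0,0,0,0,0,4.5]
    - [-8,0,0,0,0,0,4.5]
    - [-13,0,0,0,0,0,4.5]
    - [-16,0,0,0,0,0,4.5]
    - [-16,0,0,0,0,0,4.5]

```text
time: 12.95
position: [0.6587, -0.1345, 0.1935]
tcp_rot: [0.463, 0.532, -0.464, 0.536]
force: [-0.3, -0.2, 0.2]
width: 0.0453
```

```bash
python3 - <<'E'
from h import *
goal((.530,.170),.14,0)
p,d=manip.capture("wrist"); cv2.imwrite("pics/w5.png",p[...,::-1])
E
```

```text
t 12.95 pos [ 0.6587 -0.1345  0.1935] yawy 8.1 q [ 0.62  0.45 -0.62  1.43  0.27  1.34  0.12] shift [  5.15  -8.48 -31.98] rot [ 8.1  0.3 -0.2] w 0.0453 F [-0.3 -0.2  0.2]
```

View pics/w5.png

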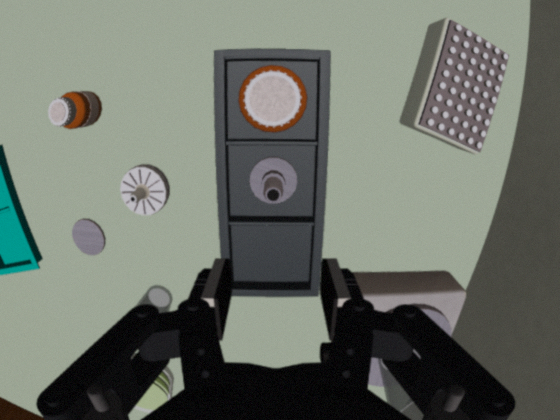

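The fitting stands upright at (273,181) in the middle compartment, and the bottle stands at (273,98). Next is the small vent.

Call:
play_rows:
  moves:
    - [0,-1,-5,0,0,0,4.5]
    - [1,-3,-10,3,0,0,4.5]
    - [2,-5,-16,5,0,0,4.5]
    - [3,-7,-22,8,0,0,4.5]
    - [4,-8,-27,8,0,0,4]
    - [5,-8.5,-32,8,0,0,4]
    - [5,-8.5,-32,8,0,0,4]
    - [5,-8.5,-32,8,0,0,4]

```text
time: 14.0
position: [0.5277, 0.1694, 0.1385]
tcp_rot: [0.498, 0.5, -0.501, 0.501]
force: [-0.3, -0.8, 0.2]
width: 0.0397
```

```bash
python3 - <<'E'
from h import *
goal((.530,.170),.016,0); print(wproj((.53,.17,.012)),wproj((.53,.17,.038)))
p,d=manip.capture("wrist"); cv2.imwrite("pics/w6.png",p[...,::-1])
E
```

```text
t 14.0 pos [0.5277 0.1694 0.1385] yawy 0.1 q [ 0.32  0.27 -0.77  1.78  0.21  1.17 -0.52] shift [12.25  0.24 -0.12] rot [0.1 0.3 0.1] w 0.0397 F [-0.3 -0.8  0.2]
[277.1 197.5] [277.3 207.3]
```

View pics/w6.png

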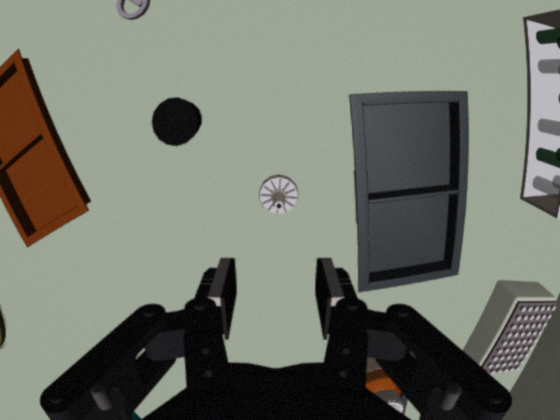

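Call:
play_rows:
  moves:
    - [5,0.4,-0.2,0,0,0,4]
    - [9,0.4,-0.2,0,0,0,4]
    - [11.5,0.4,-0.2,0,0,0,4]
    - [12.2,0.4,-0.2,0,0,0,4]
    - [12.2,0.4,-0.2,0,0,0,4]
    - [12.2,0.4,-0.2,0,0,0,0.3]
    - [12.2,0.4,-0.2,0,0,0,0.3]
    - [12.2,0.4,-0.2,0,0,0,0.3]
    - [12.2,0.4,-0.2,0,0,0,0.3]
    - [12.2,0.4,-0.2,0,0,0,0.3]

```text
time: 15.3
position: [0.5333, 0.1702, 0.0181]
tcp_rot: [0.499, 0.498, -0.501, 0.502]
force: [0.5, -1.2, 6.1]
width: 0.008
```

Call:
play_rows:
  moves:
    - [-3,0,0,0,0,0,0.3]
    - [-8,0,0,0,0,0,0.3]
    - [-13,0,0,0,0,0,0.3]
    - [-18,0,0,0,0,0,0.3]
    - [-18,0,0,0,0,0,0.3]

```text
time: 15.92
position: [0.5353, 0.1724, 0.2026]
tcp_rot: [0.502, 0.497, -0.498, 0.503]
force: [-0.6, 0.7, -0.8]
width: 0.0082
```

```bash
python3 - <<'E'
from h import *
goal(slot(3,-.084),.18,7.8)
p,d=manip.capture("wrist"); cv2.imwrite("pics/w7.png",p[...,::-1])
E
```

```text
t 15.93 pos [0.5353 0.1724 0.2026] yawy -0.0 q [ 0.34  0.22 -0.79  1.7   0.17  1.28 -0.49] shift [ 2.52 13.19 39.1 ] rot [-7.8  0.2 -0.6] w 0.0082 F [-0.6  0.7 -0.8]
```

View pics/w7.png

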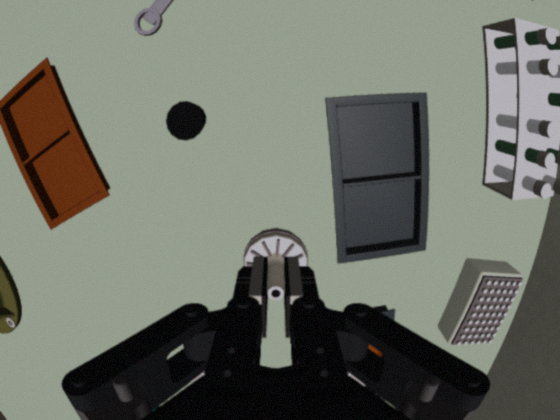

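Call:
play_rows:
  moves:
    - [0.3,2,6,-2,0,0,0.3]
    - [0.6,4,12,-4,0,0,0.3]
    - [0.9,6,18,-6,0,0,0.3]
    - [1.2,8,24,-8,0,0,0.3]
    - [1.6,10,30,-8,0,0,0.3]
    - [2,12,35,-8,0,0,0.3]
    - [2.5,13.2,39.1,-8,0,-0.5,0.3]
    - [2.5,13.2,39.1,-8,0,-0.5,0.3]
    - [2.5,13.2,39.1,-8,0,-0.5,0.3]

```text
time: 17.1
position: [0.6652, -0.2183, 0.1755]
tcp_rot: [0.462, 0.535, -0.466, 0.533]
force: [0.1, 0.5, -0.2]
width: 0.0079
```

```bash
python3 - <<'E'
from h import *
goal(slot(3,-.084),.021,7.8)
E
```

```text
t 17.1 pos [ 0.6652 -0.2183  0.1755] yawy 8.0 q [ 0.68  0.52 -0.58  1.36  0.29  1.35  0.24] shift [15.45  0.3   0.05] rot [0.2 0.1 0.4] w 0.0079 F [ 0.1  0.5 -0.2]
```

Call:
play_rows:
  moves:
    - [5,0.2,0,0,0,0.3,0.3]
    - [10,0.2,0,0,0,0.3,0.3]
    - [14,0.2,0,0,0,0.3,0.3]
    - [15,0.2,0,0,0,0.3,0.3]
    - [15.4,0.2,0,0,0,0.3,0.3]
    - [15.6,0.2,0,0,0,0.3,0.3]
    - [15.6,0.2,0,0,0,0.3,0.3]
    - [15.6,0.2,0,0,0,0.3,0.3]

```text
time: 18.1
position: [0.6674, -0.2185, 0.0212]
tcp_rot: [0.463, 0.533, -0.464, 0.535]
force: [-0.6, 0.9, 3.2]
width: 0.0083
```

Contact at z = 0.0212, as expected. Releasing.

Call:
play_rows:
  moves:
    - [0,0,0,0,0,0,2]
    - [0,0,0,0,0,0,3.5]
    - [0,0,0,0,0,0,3.5]
    - [-3,0,0,0,0,0,3.5]
    - [-8,0,0,0,0,0,3.5]
    - [-13,0,0,0,0,0,3.5]
    - [-17,0,0,0,0,0,3.5]
    - [-17,0,0,0,0,0,3.5]

```text
time: 19.1
position: [0.6693, -0.2182, 0.1959]
tcp_rot: [0.465, 0.53, -0.463, 0.537]
force: [0.6, 0.1, 0.1]
width: 0.0348
```

```bash
python3 - <<'E'
from h import *
goal((.517,-.161),.14,0)
p,d=manip.capture("wrist"); cv2.imwrite("pics/w8.png",p[...,::-1])
E
```

```text
t 19.1 pos [ 0.6693 -0.2182  0.1959] yawy 8.0 q [ 0.68  0.51 -0.59  1.34  0.28  1.37  0.24] shift [  5.42 -14.33  -7.83] rot [ 8.   0.3 -0.5] w 0.0348 F [0.6 0.1 0.1]
```

View pics/w8.png

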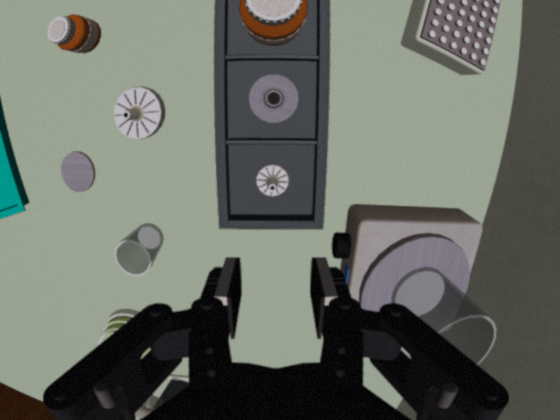

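All three kit parts stand upright, one to a compartment, at (272,5), (273,97) and (272,181). Next is the big vent.

Call:
play_rows:
  moves:
    - [1,-4,-2,2,0,0,4]
    - [3,-9,-5,5,0,0,4]
    - [5.4,-14.3,-7.8,8,0,-0.4,4]
    - [5.4,-14.3,-7.8,8,0,-0.4,4]
    - [5.4,-14.3,-7.8,8,0,-0.4,4]

```text
time: 19.77
position: [0.5155, -0.1615, 0.1375]
tcp_rot: [-0.498, -0.5, 0.502, -0.501]
force: [0.9, -0.6, 0.9]
width: 0.0402
```

```bash
python3 - <<'E'
from h import *
goal((.517,-.161),.020,0); print(wproj((.517,-.161,.016)),wproj((.517,-.161,.042)))
p,d=manip.capture("wrist"); cv2.imwrite("pics/w9.png",p[...,::-1])
E
```

```text
t 19.77 pos [ 0.5155 -0.1615  0.1375] yawy 0.0 q [ 0.81  0.21 -0.62  1.82  0.14  1.15  0.14] shift [11.75  0.18 -0.1 ] rot [0.  0.3 0.1] w 0.0402 F [ 0.9 -0.6  0.9]
[276.4 199.5] [276.4 209.7]
```

View pics/w9.png

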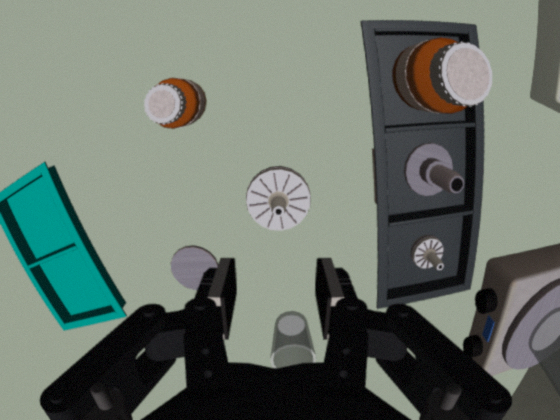

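Call:
play_rows:
  moves:
    - [5,0.3,-0.1,0,0,0,4]
    - [9,0.3,-0.1,0,0,0,4]
    - [11,0.3,-0.1,0,0,0,4]
    - [11.7,0.3,-0.1,0,0,0,4]
    - [11.7,0.3,-0.1,0,0,0,4]
    - [11.7,0.3,-0.1,0,0,0,0.3]
    - [11.7,0.3,-0.1,0,0,0,0.3]
    - [11.7,0.3,-0.1,0,0,0,0.3]
    - [11.7,0.3,-0.1,0,0,0,0.3]
    - [11.7,0.3,-0.1,0,0,0,0.3]

```text
time: 21.08
position: [0.5209, -0.1616, 0.0228]
tcp_rot: [0.499, 0.498, -0.501, 0.502]
force: [-0.4, 0.7, 5.3]
width: 0.0104
```

Call:
play_rows:
  moves:
    - [-3,0,0,0,0,0,0.3]
    - [-8,0,0,0,0,0,0.3]
    - [-13,0,0,0,0,0,0.3]
    - [-18,0,0,0,0,0,0.3]
    - [-18,0,0,0,0,0,0.3]

```text
time: 21.7
position: [0.5232, -0.1611, 0.2075]
tcp_rot: [0.5, 0.495, -0.5, 0.505]
force: [0.8, -0.5, -0.6]
width: 0.0102
```

```bash
python3 - <<'E'
from h import *
goal(slot(2,.042),.18,6.9)
p,d=manip.capture("wrist"); cv2.imwrite("pics/w10.png",p[...,::-1])
E
```

```text
t 21.7 pos [ 0.5232 -0.1611  0.2075] yawy 0.0 q [ 0.83  0.15 -0.64  1.73  0.1   1.28  0.17] shift [  2.51  12.45 -37.9 ] rot [-6.9  0.6 -0.5] w 0.0102 F [ 0.8 -0.5 -0.6]
```

View pics/w10.png

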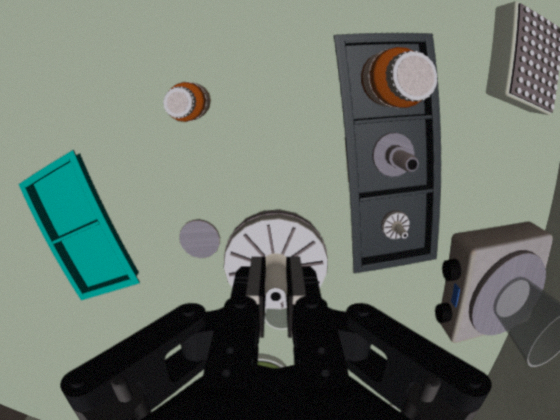

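Call:
play_rows:
  moves:
    - [0,2,-6,-2,0,0,0.3]
    - [0,4,-12,-4,0,0,0.3]
    - [0.5,6,-18,-6,0,0,0.3]
    - [1,8,-24,-7,0,0,0.3]
    - [1.5,10,-30,-7,0,0,0.3]
    - [2,12,-35,-7,0,0,0.3]
    - [2.5,12.5,-37.9,-7,0.5,-0.5,0.3]
    - [2.5,12.5,-37.9,-7,0.5,-0.5,0.3]
    - [2.5,12.5,-37.9,-7,0.5,-0.5,0.3]

```text
time: 22.88
position: [0.6463, 0.2164, 0.176]
tcp_rot: [0.467, 0.531, -0.47, 0.528]
force: [0.5, -0.5, -1.0]
width: 0.01
```

```bash
python3 - <<'E'
from h import *
goal(slot(2,.042),.026,6.9)
for y in (.086,.042,0,-.042,-.086): print(y,wproj((*slot(2,y),.022)))
print(wproj((*slot(2,.03,.049),.022)),wproj((*slot(2,.03,-.049),.022)))
p,d=manip.capture("wrist"); cv2.imwrite("pics/w11.png",p[...,::-1])
E
```

```text
t 22.88 pos [0.6463 0.2164 0.176 ] yawy 7.0 q [ 0.18  0.53 -0.78  1.41  0.37  1.36 -0.48] shift [15.    0.27 -0.12] rot [0.1 0.  0.3] w 0.01 F [ 0.5 -0.5 -1. ]
0.086 [277.2 142.6]
0.042 [277.1 188.8]
0 [277.  229.8]
-0.042 [276.9 266.9]
-0.086 [276.8 301.2]
[327.9 201.1] [226.3 200.8]
```

View pics/w11.png

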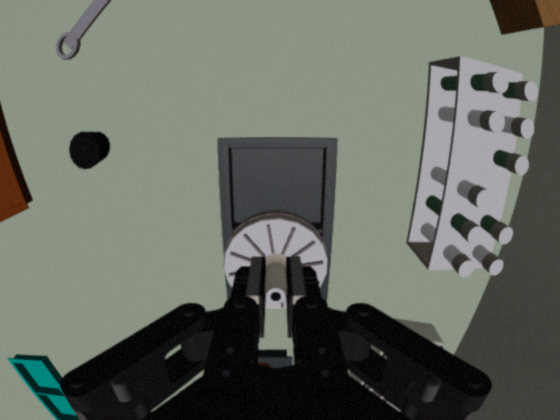

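Call:
play_rows:
  moves:
    - [5,0.2,-0.1,0,0,0.3,0.3]
    - [10,0.2,-0.1,0,0,0.3,0.3]
    - [13.5,0.2,-0.1,0,0,0.3,0.3]
    - [14.5,0.2,-0.1,0,0,0.3,0.3]
    - [15,0.2,-0.1,0,0,0.3,0.3]
    - [15.2,0.2,-0.1,0,0,0.3,0.3]
    - [15.2,0.2,-0.1,0,0,0.3,0.3]
    - [15.2,0.2,-0.1,0,0,0.3,0.3]

```text
time: 23.92
position: [0.6487, 0.2172, 0.026]
tcp_rot: [0.469, 0.528, -0.469, 0.53]
force: [0.6, -0.1, 2.1]
width: 0.0105
```

Call:
play_rows:
  moves:
    - [0,0,0,0,0,0,2]
    - [0,0,0,0,0,0,3.5]
    - [0,0,0,0,0,0,3.5]
    - [-3,0,0,0,0,0,3.5]
    - [-8,0,0,0,0,0,3.5]
    - [-13,0,0,0,0,0,3.5]
    - [-17,0,0,0,0,0,3.5]
    - [-17,0,0,0,0,0,3.5]

```text
time: 24.92
position: [0.65, 0.2186, 0.2004]
tcp_rot: [0.472, 0.527, -0.466, 0.531]
force: [-0.5, 0.1, -0.3]
width: 0.0349
```

```bash
python3 - <<'E'
from h import *
goal((.439,-.0785),.16,0)
E
```

```text
t 24.93 pos [0.65   0.2186 0.2004] yawy 6.9 q [ 0.18  0.52 -0.78  1.38  0.37  1.38 -0.48] shift [  3.79 -24.55  26.96] rot [ 6.9 -0.1 -0.5] w 0.0349 F [-0.5  0.1 -0.3]
```

Call:
play_rows:
  moves:
    - [0,-4,4,2,0,0,6]
    - [1,-8,8,4,0,0,6]
    - [1,-12,13,6,0,0,6]
    - [2,-16.5,18,7,0,0,6]
    - [3,-21,23,7,0,0,6]
    - [3.7,-24.5,27,7,0,-0.5,6]
    - [3.7,-24.5,27,7,0,-0.5,6]
    - [3.7,-24.5,27,7,0,-0.5,6]

```text
time: 25.92
position: [0.4394, -0.0786, 0.1604]
tcp_rot: [0.501, 0.5, -0.5, 0.499]
force: [0.7, 0.2, 0.5]
width: 0.0599
```

```bash
python3 - <<'E'
from h import *
goal((.439,-.0785),.044,0); print(wproj((.439,-.0785,.06)))
p,d=manip.capture("wrist"); cv2.imwrite("pics/w12.png",p[...,::-1])
E
```

```text
t 25.93 pos [ 0.4394 -0.0786  0.1604] yawy -0.1 q [ 0.83 -0.05 -0.69  2.   -0.04  1.18  0.16] shift [11.64 -0.04  0.01] rot [-0.1 -0.1 -0. ] w 0.0599 F [0.7 0.2 0.5]
[273.7 208.8]
```

View pics/w12.png

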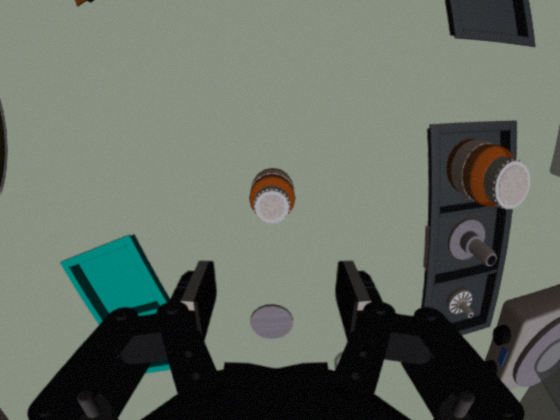

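Call:
play_rows:
  moves:
    - [5,0,0,0,0,0,6]
    - [9,0,0,0,0,0,6]
    - [11,-0.1,0,0,0,0,6]
    - [11.6,-0.1,-0.1,0,0,0,6]
    - [11.6,-0.1,-0.1,0,0,0,6]
    - [11.6,-0.1,-0.1,0,0,0,2]
    - [11.6,-0.1,-0.1,0,0,0,2]
    - [11.6,-0.1,-0.1,0,0,0,2]
    - [11.6,-0.1,-0.1,0,0,0,2]
    - [11.6,-0.1,-0.1,0,0,0,2]

```text
time: 27.22
position: [0.4397, -0.0767, 0.0457]
tcp_rot: [0.501, 0.5, -0.499, 0.5]
force: [-1.4, -0.1, 5.8]
width: 0.0263
```

Call:
play_rows:
  moves:
    - [-2,0,0,0,0,0,2]
    - [-5,0,0,0,0,0,2]
    - [-10,0,0,0,0,0,2]
    - [-15,0,0,0,0,0,2]
    - [-15,0,0,0,0,0,2]

```text
time: 27.85
position: [0.4422, -0.0776, 0.1997]
tcp_rot: [0.502, 0.497, -0.498, 0.503]
force: [1.1, -0.9, -0.7]
width: 0.0264
```

```bash
python3 - <<'E'
from h import *
goal(slot(2,-.042),.18,6.9)
E
```

```text
t 27.85 pos [ 0.4422 -0.0776  0.1997] yawy -0.1 q [ 0.85 -0.09 -0.69  1.95 -0.06  1.25  0.18] shift [  2.13  21.54 -21.22] rot [-7.   0.2 -0.6] w 0.0264 F [ 1.1 -0.9 -0.7]
```

Call:
play_rows:
  moves:
    - [0,4,-4,-2,0,0,2]
    - [0,8,-8,-4,0,0,2]
    - [0.5,12.3,-12,-6,0,0,2]
    - [1,16.5,-16.5,-7,0,0,2]
    - [1.5,20,-20,-7,0,0,2]
    - [2,21.5,-21.2,-7,0,-0.5,2]
    - [2,21.5,-21.2,-7,0,-0.5,2]
    - [2,21.5,-21.2,-7,0,-0.5,2]

```text
time: 28.85
position: [0.6569, 0.1332, 0.1804]
tcp_rot: [0.468, 0.528, -0.47, 0.53]
force: [-0.3, -0.4, -0.8]
width: 0.0262
```

```bash
python3 - <<'E'
from h import *
goal(slot(2,-.042),.049,6.9)
for y in (.086,.042,0,-.042,-.086): print(y,wproj((*slot(2,y),.022)))
p,d=manip.capture("wrist"); cv2.imwrite("pics/w13.png",p[...,::-1])
E
```

```text
t 28.85 pos [0.6569 0.1332 0.1804] yawy 6.9 q [ 0.35  0.52 -0.83  1.44  0.39  1.35 -0.38] shift [13.14  0.14 -0.14] rot [0.  0.2 0.1] w 0.0262 F [-0.3 -0.4 -0.8]
0.086 [275.8  51.4]
0.042 [275.8  98.6]
0 [275.8 143.8]
-0.042 [275.8 187.3]
-0.086 [275.8 229.6]
```

View pics/w13.png

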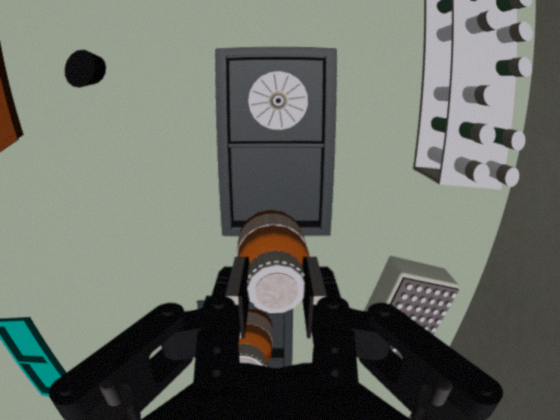

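The vent stands upright at (278,100). The divider is at row 145, against 144 predicted. Lowering the small bottle.

Call:
play_rows:
  moves:
    - [4,0.1,-0.1,0,0,0,2]
    - [8,0.1,-0.1,0,0,0,2]
    - [11,0.1,-0.1,0,0,0,2]
    - [12.4,0.1,-0.1,0,0,0,2]
    - [12.9,0.1,-0.1,0,0,0,2]
    - [13.1,0.1,-0.1,0,0,0,2]
    - [13.3,0.1,-0.1,0,0,0,2]
    - [13.3,0.1,-0.1,0,0,0,2]

```text
time: 29.9
position: [0.6587, 0.1337, 0.0489]
tcp_rot: [0.469, 0.528, -0.47, 0.531]
force: [1.2, 0.2, -0.3]
width: 0.0265
```

Call:
play_rows:
  moves:
    - [0.15,0,0,0,0,0,2]
    - [0.15,0,0,0,0,0,2]
    - [0.15,0,0,0,0,0,4]
    - [0.15,0,0,0,0,0,5]
    - [0.15,0,0,0,0,0,5]
    - [-3,0,0,0,0,0,5]
    - [-8,0,0,0,0,0,5]
    - [-13,0,0,0,0,0,5]
    - [-16,0,0,0,0,0,5]
    - [-16,0,0,0,0,0,5]

```text
time: 31.15
position: [0.6597, 0.1352, 0.2121]
tcp_rot: [0.47, 0.526, -0.468, 0.532]
force: [-1.1, 0.0, -0.1]
width: 0.0499
```

Call:
play_rows:
  moves:
    - [-2,-4,4,0,0,0,5]
    - [-4,-9,8,0,0,0,5]
    - [-4,-14,8,0,0,0,5]
    - [-4,-19,8,0,0,0,5]
    - [-4,-20,8,0,0,0,5]
    - [-4,-20,8,0,0,0,5]

```text
time: 31.9
position: [0.4703, 0.0312, 0.2505]
tcp_rot: [0.47, 0.526, -0.469, 0.532]
force: [0.3, -0.5, 0.6]
width: 0.05
```

```bash
python3 - <<'E'
from h import *
goal((.45,0),.2)
for n in ("scene","top"):
    p,d=manip.capture(n); b=p[...,::-1]
    cv2.imwrite(f"pics/{n}F.png",b)
    np.save(f"pics/{n}F.npy",b)
p0=np.load("pics/scene0_p.npy")[...,::-1]; p1=np.load("pics/sceneF.npy")
a=[cv2.resize(x[170:340,110:410],(790,290)) for x in (p0,p1)]
cv2.imwrite("pics/cmp.png",np.vstack(a))
E
```

```text
t 31.9 pos [0.4703 0.0312 0.2505] yawy 6.8 q [ 0.83 -0.07 -0.9   1.82 -0.05  1.35  0.06] shift [ 5.05 -2.42  2.84] rot [-0.   0.3 -0.4] w 0.05 F [ 0.3 -0.5  0.6]
```

View pics/cmp.png

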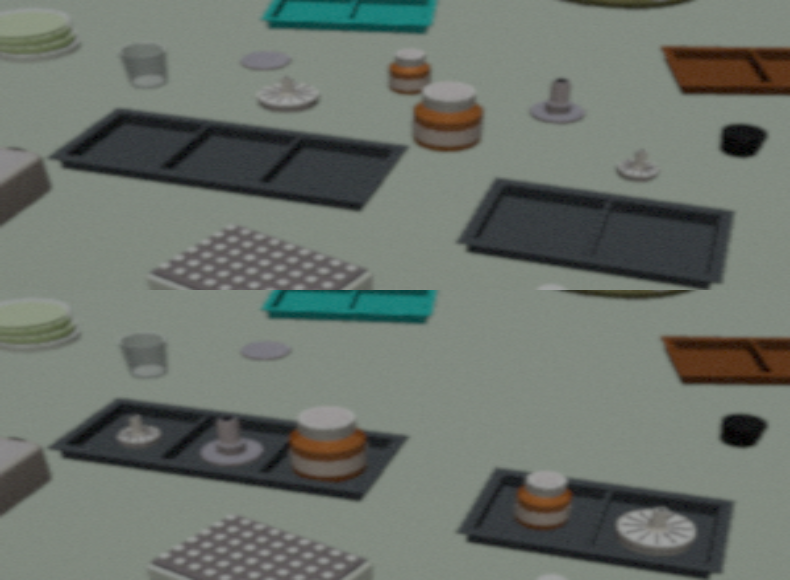

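View pics/topF.png

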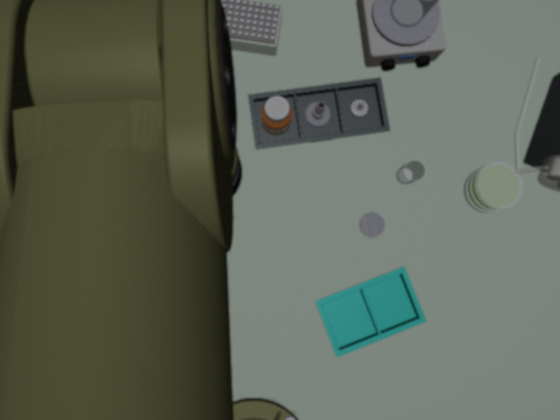

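In the scene view all five parts stand upright, each in its own compartment. The beaker, end cap and stopper sit at the same pixels as at the start: (145,65), (265,60) and (742,140) in the crop. The gripper is clear of everything, so I'm handing in.

```bash
python3 - <<'E'
from h import *
print(manip.close_job())
E
```

```text
the job is handed in; nothing more can be done
None
```

I made up both kits and handed the job in at about 32 s of the 109 s allowed; the hand-in gives no verdict.

- **Three-compartment tray:** the large sample bottle, the steel hose fitting and the small vent filter are each in their own compartment.
- **Two-compartment tray:** the large vent filter and the small sample bottle are each in their own compartment.
- **Setting down:** I felt contact with the tray floor before letting go of the large bottle and both vents. I let go of the small bottle and the fitting at the height worked out for the floor, without a separate contact reading.

**Last checks:** the final scene picture shows all five parts upright and well inside their compartments. The beaker, stopper and end cap are at their starting pixels, and the gripper is clear. The final top view confirmed the three-compartment tray. The arm hid the two-compartment tray and the stopper, so for those I relied on the scene view, plus an earlier wrist view of the large vent.

**Disagreements:** the wrist and top cameras differed by about 2–5 mm in x, and I corrected for that before the grasps. The tray outlines measured about 8 mm larger than the given size, but the dividers matched the predicted positions within about 2 mm.

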